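Prop open the clear guard and set the flow knob to the memory tab

TASK

On the sloping flow console, lift the clear flip cover by its black grip until the steel stay on its right edge drops into the notch, and let the cover down so that the stay alone props it open. Then turn the black bar knob underneath until its pointed end points at the pointed metal tab on the disc beneath it. Leave the tab where it is, leave the cover propped open, and do not disturb the things standing and lying round the console.

Things in the scene. Friction and masses are not known exactly. Their poses are not given: they have to be found in the camera images.
- console: White gas-flow console fixed on the bench, 200 mm wide (y), 142 high. Origin: on the bench, on its middle line; x to its back, y left, z up; front at x -106, back +58. Its face slopes up to the back at 28 deg from (x -106, z 62) to (x +44, z 142). A well in the face, 44 deep, 170 wide, 134 long down the slope (27 to 161 from the upper edge), holds the knob; a clear cover shuts it.
- cover (a joint): Angle of the clear flip cover, rad: 0 shut on the sloping face, grows as its front edge swings up and back, end stop 1.99. Plate 168 mm long, 196 wide, 4 thick, 0.18 to 0.29 kg. Falls shut from any angle unless held or propped. Propped it rests at about 1.71 rad, leaning 20 deg from upright over the well.
- cover_hinge (a point): Middle of the cover's hinge axis, on the upper edge of the console's sloping face. Axes turn with the cover: y along the hinge to the left, x from the cover's front edge towards the hinge (up the slope when shut), z out of the cover's upper face (when shut, 28 deg from upright, leaning to the console's front).
- cover_grip (a point): Centre of the free part of the cover's black ribbed grip, at x -188, z +11 mm of cover_hinge; same axes. The grip is a bar on the middle line, 18 mm wide (y, the way to pinch it), 20 thick (z), 52 long (x), of which 38 stand out past the cover's front edge; this point lies 18 mm from its outer end. Nothing stands beside or before it.
- stay_pin (a point): Centre of the 6 mm pin at the free end of the stay, a 103 mm steel link hung on the cover's right (-y) edge 60 mm from the hinge. As the cover rises the pin slides up a rail on the console's right wall; past about 1.82 rad of the cover it drops 5 mm into a notch by its weight. Lowered then, the cover rests on the stay; lowered sooner, it goes shut. Do not touch the stay.
- notch (a point): Fixed point on the rail at the console's right wall where the centre of the stay's pin rests when the stay props the cover.
- knob (a joint): Angle of the black bar knob, rad: 0 = pointed end straight up the slope; grows anticlockwise seen facing the panel (pointed end to the left, +y); stops at -1.2 and 1.2. Light even friction (0.06 N m); it stays where it is left.
- knob_grip (a point): On the knob's axis at the height to pinch: 94 mm down the slope from the hinge, 17 below the face, 27 above the well floor. The black bar is 15 mm wide (pinch), 61 long (34 to its pointed end, white line on top), 9 to 39 mm above the floor over a round grey skirt 56 across. Axes turn with it: x to the pointed end, z along the axis out of the panel (28 deg from upright, to the console's front).
- memory (a joint): Angle of the memory disc, rad, counted as knob: the knob is set when knob equals memory. Stiff (0.25 N m); it is to stay where it is.
- memory_tab (a point): Top of the pointed tab on the memory disc, 47 mm from the knob's axis, 8 mm above the well floor. The disc is a plain metal plate 80 mm across under the knob; its tab is a wedge 19 mm long, 14 wide outside, its point towards the knob. x points from the knob's axis out through the tab.
- wrench: Bystander: open-end wrench, 141 mm long, lying on the bench to the left of the console. Origin: centre of its underside.
- union: Bystander: steel tube union, 36 mm long, lying to the left of the console. Origin: centre of its underside.
- amber_bottle: Bystander: amber bottle with a white cap, 48 mm across, 102 high, standing to the right of the console. Origin: centre of its underside.
- septa_jar: Bystander: small white jar with a green lid, 39 mm across, 47 high, standing to the right of the console. Origin: centre of its underside.

How it is judged:
By the outcome, as a careful person would: the job done as asked, in the order asked, and still so for the second after the job is handed in, with the robot touching nothing.
It also fails if it takes over 72 s, if anything falls off the work surface, if the arm or the gripper's body presses on something with over 40 N, if the wrist force passes 120 N, or if a joint passes its speed limit or range.

ROBOT

A 6-joint arm with a two-finger parallel gripper is mounted at the origin on a cart in front of the work surface, level with it; the furniture and walls round the work are solid. World frame = base frame: x ahead of the robot, y to its left, z up, the work surface at z = 0. Lengths are in mm, angles in rad, forces in N, time in s.
With the tool pointing down it reaches from about 350 to 975 mm from the base axis. Payload 7.1 kg.
Tool frame: the origin (TCP) lies on the front face of the gripper's body, between the roots of the fingers; the fingertips stand 80 mm ahead of it and the grasp point (between the pads) lies 61 mm ahead of it; z points along the fingers, y is the line along which they close (so a half turn about z gives the same grasp; the last joint's range is limited). The gripper opens to 88 mm and grips with 3 to 60 N. Pads are 20 mm wide; open, the fingers measure 115 mm over their backs; the gripper's body (75 mm by 178 mm) begins 61 mm behind the grasp point.
Start: joints at [-1.219, 0.423, 1.63, -0, 1.089, -0.019], TCP at [226.492, -582.5, 302.675] pointing down, gripper open.
Joint ranges: [-3, 3], [-0.9, 2.11], [0.09, 2.58], [-1.31, 4.45], [0.11, 2.69], [-2.54, 2.54]. Speed limits (rad/s): [2.39, 2.39, 3.01, 3.14, 3.14, 3.14].

INTERFACE

Orientations are given as a rotation vector (axis times angle).
In Python, from workcell import readout, vision, close_job gives the robot as it stands.
- The arm moves only by the tool servo_tool, never from a script. Its argument "plan" is a list that holds one entry, the list of rows, each a list of 7 numbers: the gripper command: -1 is fully open, 1 is shut, values between are in proportion, then the shift along the world's x, y, z in units of 40 mm (1.0 is 40 mm), then the turn, a rotation vector about the world's x, y, z in units of 5 degrees (1.0 is 5 degrees). A call has 1 to 5 rows; each row shifts and turns the commanded pose from where the row before left it; what a row does not reach is not made up. A row lasts 1/12 s, in which the tool goes at most 41.7 mm and 7.16 degrees, less where a joint would pass 70% of its speed; a pose out of reach is approached as far as the arm can. A call is refused whole if a number of a shift passes 1 or a number of a turn 1, either way. A call with a gripper value outside its range is refused whole. The fingers move at their own pace and stop on an object; the grip force is fixed at half the most. Time passes only in rows, so rows that do not move let the fingers close. It gives the time, the measured TCP pose, the force, the opening and the grip force at its end, in the units of the state.
- readout.get_obs(): the state, without advancing time (a new reading comes with each control period).
- vision.get_image(name): name is "side" or "top" or "wrist"; returns the picture (480x640x3 uint8, red, green, blue); there is no depth.
- vision.camera_params(name): a dict with "fx", "fy", "cx", "cy" (pixels), "D" ([k1, k2, p1, p2, k3] as OpenCV has them; the pictures are not rectified), "rvec" (rotation vector, rad) and "tvec" (3), from world to camera coordinates, as OpenCV has them; the wrist camera has in their place "hand_eye" (4x4, takes a point from camera to tool coordinates, whose origin is the TCP and whose axes are the flange's). Camera axes: x right, y down, z forward; pixel columns grow to the right and rows downward; lengths in mm; the calibration is good to about 2 mm. A picture is of the moment at which its call begins: read the wrist's pose just before it. camera_params takes no time and is no camera call.
- close_job(): hands the job in; it is judged then, once.
The state is a dict: "t": time; "qpos": joint angles; "qvel": joint speeds; "joint_torque": joint torques, N m; "ee_pos": TCP position; "orientation": TCP orientation; "ft_force": force on the tool from outside, world axes, zero at the start; "moment": the same for the moment, N m; "width": finger opening in mm; "grasp_force": force on a finger pad.
Only numpy, scipy, OpenCV 4.12 (cv2) and the standard library are available. Lean on these libraries where they do the work, as an engineer would, in place of code of your own. Each camera call takes 0.05 s, during which the arm holds its last target. There are 200 camera calls.

## Working session

There is one attempt and no reset: what is moved stays moved. The work goes in short steps, Python scripts to look and compute and a tool call to move; the robot and the scene stay as the last step left them, time stands still between calls to the robot, and variables do not carry over. Pictures are saved under pics/ and viewed, at most 10 in all, crops included, and the job is handed in when it is done.

Besides the shell and the picture viewer there is one more tool, called after "Call:" by a JSON object that holds its "method" and its "body", one argument or row to a line. servo_tool: Moves the arm, as the interface text tells. Its arguments: {"type":"object","properties":{"plan":{"type":"array"}},"required":["plan"]}

```bash
mkdir -p pics; python3 - <<'E'
from workcell import readout, vision
import cv2,numpy as np
print(readout.get_obs())
for n in ("side","top","wrist"):
    im=vision.get_image(n); cv2.imwrite(f"pics/{n}0.png",im[:,:,::-1])
    p=vision.camera_params(n); print(n,p)
    if 'rvec' in p:
        R=cv2.Rodrigues(np.array(p['rvec'],float))[0]; print(-R.T@np.array(p['tvec']).ravel(), R[2])
E
```

```text
{'t': 0.0, 'qpos': array([-1.21899849e+00,  4.23827628e-01,  1.63066797e+00, -1.86680827e-05,
        1.08858346e+00, -1.89919037e-02]), 'qvel': array([-1.52501964e-03, -3.19796003e-04,  7.46176076e-05, -7.62964959e-04,
        1.33822484e-03,  1.71988834e-03]), 'joint_torque': array([ 1.17701718e-03, -5.44619465e+01, -2.73670989e+01,  6.45012874e-02,
        2.27942172e-02, -1.11659938e-04]), 'ee_pos': array([ 226.34974876, -582.12069753,  301.91850682]), 'orientation': array([-3.08631628e+00, -5.78848048e-01,  4.12152817e-04]), 'ft_force': array([0.51116274, 0.1932792 , 0.44659402]), 'moment': array([-0.04568911,  0.00035351, -0.02805264]), 'grasp_force': 0.0, 'width': 87.57548225446439}
side {'fx': 487.2618109110082, 'fy': 487.2618109110082, 'cx': 321.3294831910657, 'cy': 245.05511766564914, 'D': array([0.03551814, 0.        , 0.        , 0.        , 0.        ]), 'rvec': array([ 0.2630845 , -2.50633668,  1.69170684]), 'tvec': array([553.16397917,  81.13202706, 960.8047761 ])}
[371.76229871 955.06784752 430.53084829] [ 0.1839822  -0.90865638 -0.37482548]
top {'fx': 560.37652928578
[... 198 characters left out ...]
,  0.13285377]), 'tvec': array([154.51883653, 536.59336714, 953.52354052])}
[ 428.04079751  181.23140122 1002.47289724] [ 0.10670647 -0.01406277 -0.99419111]
wrist {'fx': 337.78301973773773, 'fy': 337.78301973773773, 'cx': 319.53438216849736, 'cy': 234.8523079233584, 'D': array([-0.03222094,  0.        ,  0.        ,  0.        ,  0.        ]), 'hand_eye': array([[ 2.17005810e-04, -9.63724066e-01, -2.66900501e-01,
         7.31571211e+01],
       [ 9.99998970e-01,  5.87829313e-04, -1.30947551e-03,
         8.63487858e-02],
       [ 1.41886500e-03, -2.66899942e-01,  9.63723201e-01,
        -8.12578881e+01],
       [ 0.00000000e+00,  0.00000000e+00,  0.00000000e+00,
         1.00000000e+00]])}
```

View pics/top0.png

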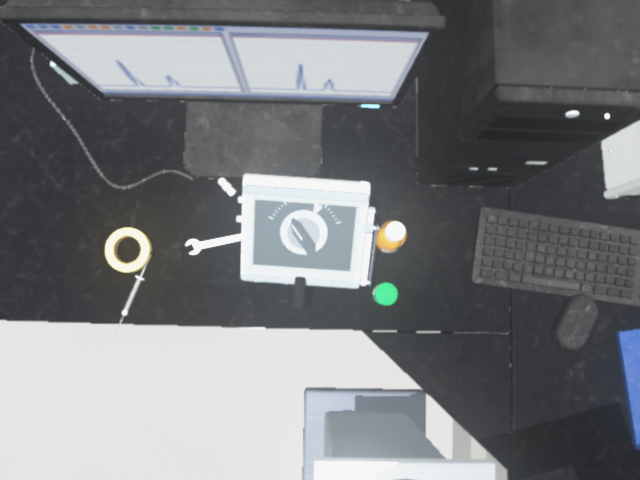

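View pics/side0.png

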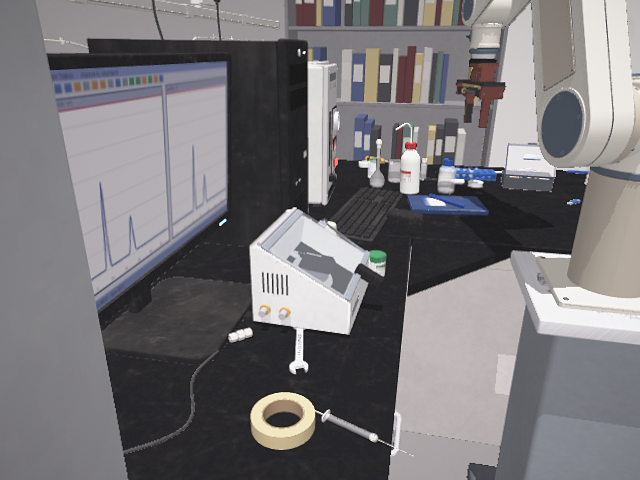

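The top view shows the console centred near (305,230), grip near (299,290), bottle (392,235), jar (386,294), wrench (215,243), and union (227,186). The monitor stands behind the console. I'll zoom in next.

```bash
cat > h.py <<'E'
import cv2,numpy as np
from workcell import readout,vision
from scipy.spatial.transform import Rotation as Rn
def cam(n,obs=None):
    p=vision.camera_params(n); K=np.array([[p['fx'],0,p['cx']],[0,p['fy'],p['cy']],[0,0,1]])
    if 'rvec' in p:
        R=cv2.Rodrigues(np.array(p['rvec'],float))[0]; t=np.array(p['tvec'],float).ravel()
    else:
        T=np.eye(4); T[:3,:3]=Rn.from_rotvec(obs['orientation']).as_matrix(); T[:3,3]=obs['ee_pos']
        M=np.linalg.inv(T@p['hand_eye']); R,t=M[:3,:3],M[:3,3]
    return K,np.array(p['D']),R,t
def ray(c,uv):
    K,D,R,t=c; q=cv2.undistortPoints(np.array([[uv]],float),K,D)[0,0]
    return -R.T@t, R.T@np.array([q[0],q[1],1])
def onz(c,uv,z):
    o,d=ray(c,uv); return o+d*(z-o[2])/d[2]
def onplane(c,uv,p,n):
    o,d=ray(c,uv); return o+d*(np.dot(p-o,n)/np.dot(d,n))
def proj(c,P):
    K,D,R,t=c; return cv2.projectPoints(np.array(P,float).reshape(-1,1,3),cv2.Rodrigues(R)[0],t,K,D)[0][:,0]
def tri(c1,u1,c2,u2):
    o1,d1=ray(c1,u1);o2,d2=ray(c2,u2)
    s=np.linalg.lstsq(np.c_[d1,-d2],o2-o1,rcond=None)[0]
    a=o1+s[0]*d1;b=o2+s[1]*d2; return (a+b)/2,np.linalg.norm(a-b)
E
python3 - <<'E'
import cv2
im=cv2.imread("pics/top0.png")[165:315,225:415]
cv2.imwrite("pics/topz.png",cv2.resize(im,None,fx=4,fy=4,interpolation=cv2.INTER_CUBIC))
E
```

```text
(no output)
```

View pics/topz.png

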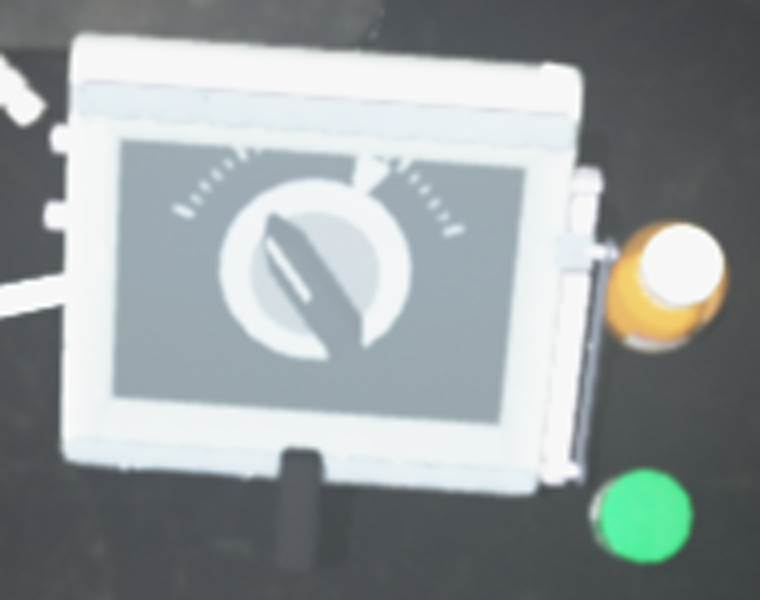

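The zoomed crop shows the console's back-top corners at (75,37) and (580,68), and the cover's front corners at (63,462) and (538,495). The grip spans (283..318, 450..570). The knob's pointed end is at (272,215), with its blunt end at (345,345). The tab's point is at (365,190) and its outside is at (372,155).

```bash
python3 - <<'E'
from h import *
np.set_printoptions(precision=1,suppress=True)
c=cam("top"); f=lambda u,v:((u+.5)/4-.5+225,(v+.5)/4-.5+165)
BL,BR=onz(c,f(73,36),142),onz(c,f(582,67),142)
FL,FR=onz(c,f(62,461),64),onz(c,f(538,495),64)
print(BL,BR,FL,FR, np.linalg.norm(BL-BR),np.linalg.norm(FL-FR))
v=(BL-BR)+(FL-FR); yaw=np.arctan2(-v[0],v[1]); print("yaw deg",np.degrees(yaw))
X=np.array([np.cos(yaw),np.sin(yaw),0]);Y=np.array([-X[1],X[0],0])
B=(BL+BR)/2;F=(FL+FR)/2; print("len",(B-F)@X,"lat",(B-F)@Y)
O=((B-58*X)+(F+104*X))/2; O[2]=0; print("O",O)
a=np.radians(28); S=np.cos(a)*X+np.sin(a)*np.array([0,0,1]); N=-np.sin(a)*X+np.cos(a)*np.array([0,0,1])
H=O+44*X+np.array([0,0,142.]); print("hinge",H)
# grip
for uv in((300,450),(297,570)):
    p=onplane(c,f(*uv),H+11*N,N);print("grip",(p-H)@S,(p-H)@Y)
K0=H-94*S-44*N # on well floor
print("knobaxis floor",K0)
for nm,uv,h in(("tip",(272,214),39),("line a",(270,245),39),("line b",(308,298),39),("tabpt",(365,190),8),("tabL",(360,153),8),("tabR",(390,165),8)):
    p=onplane(c,f(*uv),K0+h*N,N)-K0; x,y=p@S,p@Y; print(nm,x,y,np.hypot(x,y),"ang",np.arctan2(y,x))
for nm,uv,z in(("bottle cap",(682,265),102),("jar",(645,516),47)): print(nm,onz(c,f(*uv),z),(onz(c,f(*uv),z)-O)@X,(onz(c,f(*uv),z)-O)@Y)
# monitor lower edge left/right approx unknown
print("axes",X,Y,S,N)
g=H-188*S+11*N; print("grip",g)
print("side check", proj(cam("side"),[H+100*Y,H-170*S+100*Y,H-170*S-100*Y,g]))
E
```

```text
[622.6 283.5 142. ] [615.6  84.1 142. ] [459.4 290.6  64. ] [450.   91.5  64. ] 199.54394671321842 199.41705576805214
yaw deg -2.361319013982051
len 164.5826348463865 lat -0.46123578085128525
O [559.9 186.5   0. ]
hinge [603.8 184.7 142. ]
grip -150.7461708898534 0.8564633721415964
grip -206.57827903513862 -0.932050072350747
knobaxis floor [541.6 187.2  59. ]
tip 39.3460845792312 18.03040105370744 43.280593039762635 ang 0.4296946243212757
line a 26.043736265009013 18.168114974725192 31.754631164228304 ang 0.6091135270259803
line b 4.157822708053333 1.5774653633500293 4.447008729941171 ang 0.3626199700708493
tabpt 41.45663578297927 -18.807578986443012 45.52337507010975 ang -0.4259006463323814
tabL 57.347770521349354 -15.702390377967777 59.45865662249224 ang -0.26725949784909175
tabR 53.03289351295298 -28.3678842673707 60.143367482733694 ang -0.4911848991200296
bottle cap [543.6  37.9 102. ] -10.169656101624266 -149.17392631879986
jar [442.5  44.   47. ] -111.41960220023655 -147.1931186572233
axes [ 1. -0.  0.] [0. 1. 0.] [ 0.9 -0.   0.5] [-0.5  0.   0.9]
grip [432.8 191.7  63.5]
side check [[258.2 246.8]
 [351.2 303.9]
 [370.7 255. ]
 [374.1 277.6]]
```

```bash
python3 - <<'E'
from h import *
np.set_printoptions(precision=1,suppress=True)
c=cam("top"); s=cam("side"); f=lambda u,v:((u+.5)/4-.5+225,(v+.5)/4-.5+165)
X=np.array([np.cos(-.0412),np.sin(-.0412),0]);Y=np.array([-X[1],X[0],0]);Z=np.array([0,0,1.])
a=np.radians(28); S=np.cos(a)*X+np.sin(a)*Z; N=-np.sin(a)*X+np.cos(a)*Z
H=np.array([603.8,184.7,142]); K0=H-94*S-44*N
for nm,uv,h in (("disc",(316,269),4),("skirt",(316,269),9)):
    p=onplane(c,f(*uv),K0+h*N,N)-K0; print(nm,p@S,p@Y)
for nm,uv in (("floorTL",(120,140)),("floorTR",(527,168)),("floorBL",(112,397)),("floorBR",(500,424))):
    p=onplane(c,f(*uv),K0,N)-K0; q=onplane(c,f(*uv),H,N)-H; print(nm,p@S,p@Y," face:",q@S,q@Y)
print("monitor corner",tri(c,(395,103),s,(228,222)))
d=lambda t:-S*np.cos(t)+N*np.sin(t); n=lambda t:N*np.cos(t)+S*np.sin(t)
for t in (0,.3,.6,.9,1.2,1.5,1.71,1.8,1.87,1.9): print(t,H+188*d(t)+11*n(t), H+193*d(t)+11*n(t))
E
```

```text
disc 3.589995054360158 -0.5706694991871861
skirt 5.514028295423463 -0.6281112835979089
floorTL 53.54623413893234 83.96260626151893  face: -26.079236999699837 79.26197224642553
floorTR 53.13006206761426 -85.44434460044617  face: -26.47474439989268 -81.73322019360296
floorBL -63.64166312713089 84.50399506109426  face: -137.44826864802312 79.77647884446667
floorBR -64.37510632140712 -84.55487374793576  face: -138.14529334273317 -80.88791526165603
monitor corner (array([762.6,  36.3,  86.5]), np.float64(4.4234730747274975))
0 [432.8 191.7  63.5] [428.4 191.9  61.1]
0.3 [417.2 192.4 117.5] [412.3 192.6 116.6]
0.6 [418.3 192.3 173.8] [413.4 192.5 174.4]
0.9 [436.  191.6 227.2] [431.4 191.8 229.2]
1.2 [468.7 190.3 273.1] [464.9 190.4 276.3]
1.5 [513.4 188.4 307.2] [510.8 188.5 311.4]
1.71 [549.8 186.9 322.4] [548.1 187.  327.1]
1.8 [566.2 186.2 326.5] [564.9 186.3 331.4]
1.87 [579.2 185.7 328.7] [578.3 185.8 333.6]
1.9 [584.8 185.5 329.4] [584.  185.5 334.3]
```

Call:
{"method": "servo_tool", "body": {
  "plan": [
    [[-1,0.65,0.8,0,0,0,1],[-1,0.65,0.8,0,0,0,1],[-1,0.65,0.8,0,0,0,1],[-1,0.65,0.8,0,0,0,1],[-1,0.65,0.8,0,0,0,1]]
  ]
}}

```text
t: 0.57
ee_pos: [357.1, -420.9, 302.5]
orientation: [-2.887, -1.239, 0.0]
ft_force: [0.8, 0.1, -0.2]
width: 87.7
grasp_force: 0.0
```

Call:
{"method": "servo_tool", "body": {
  "plan": [
    [[-1,0.65,0.8,0,0,0,1],[-1,0.65,0.8,0,0,0,1],[-1,0.65,0.8,0,0,0,1],[-1,0.65,0.8,0,0,0,1],[-1,0.65,0.8,0,0,0,1]]
  ]
}}

```text
t: 0.98
ee_pos: [487.3, -260.7, 302.6]
orientation: [-2.55, -1.835, 0.0]
ft_force: [1.2, -0.1, -0.6]
width: 87.8
grasp_force: 0.0
```

Call:
{"method": "servo_tool", "body": {
  "plan": [
    [[-1,-0.2,0.95,0,0,0,1],[-1,-0.2,0.95,0,0,0,1],[-1,-0.2,0.95,0,0,0,1],[-1,-0.2,0.95,0,0,0,1],[-1,-0.2,0.95,0,0,0,1]]
  ]
}}

```text
t: 1.4
ee_pos: [445.7, -70.8, 302.5]
orientation: [-2.092, -2.343, 0.0]
ft_force: [0.2, 0.7, 0.3]
width: 88.1
grasp_force: 0.0
```

Call:
{"method": "servo_tool", "body": {
  "plan": [
    [[-1,-0.2,0.95,0,0,0,1],[-1,-0.2,0.95,0,0,0,1],[-1,-0.2,0.95,0,0,0,1],[-1,-0.2,0.95,0,0,0,1],[-1,-0.2,0.95,0,0,0,1]]
  ]
}}

```text
t: 1.82
ee_pos: [405.6, 119.1, 302.8]
orientation: [1.535, 2.741, 0.0]
ft_force: [1.4, -0.4, 0.4]
width: 87.6
grasp_force: 0.0
```

Call:
{"method": "servo_tool", "body": {
  "plan": [
    [[-1,-0.07,0.17,-0.2,0,0,1],[-1,-0.07,0.17,-0.2,0,0,1],[-1,-0.07,0.17,-0.2,0,0,1],[-1,-0.07,0.17,-0.2,0,0,1],[-1,-0.07,0.17,-0.2,0,0,1]]
  ]
}}

```text
t: 2.23
ee_pos: [392.2, 152.0, 262.3]
orientation: [-0.905, -3.008, 0.0]
ft_force: [0.3, 0.2, 1.2]
width: 88.2
grasp_force: 0.0
```

Call:
{"method": "servo_tool", "body": {
  "plan": [
    [[-1,-0.07,0.17,-0.2,0,0,1],[-1,-0.07,0.17,-0.2,0,0,1],[-1,-0.07,0.17,-0.2,0,0,1],[-1,-0.07,0.17,-0.2,0,0,1],[-1,-0.07,0.17,-0.2,0,0,1]]
  ]
}}

```text
t: 2.65
ee_pos: [378.3, 185.8, 222.3]
orientation: [-0.233, -3.133, 0.0]
ft_force: [-0.4, -0.9, 1.0]
width: 87.6
grasp_force: 0.0
```

Call:
{"method": "servo_tool", "body": {
  "plan": [
    [[-1,0,0.17,-0.2,0,0,1],[-1,0,0,-0.25,0,0,0.25],[-1,0,0,0,-0.04,-1,0],[-1,0,0,0,-0.04,-1,0],[-1,0,0,0,-0.04,-1,0]]
  ]
}}

```text
t: 3.07
ee_pos: [378.6, 192.5, 204.6]
orientation: [0.063, 2.876, -0.005]
ft_force: [0.5, -1.2, 0.7]
width: 87.6
grasp_force: 0.0
```

Call:
{"method": "servo_tool", "body": {
  "plan": [
    [[-1,0,0,0,-0.04,-1,0],[-1,0,0,0,0,0,0]]
  ]
}}

```text
t: 3.23
ee_pos: [377.0, 191.2, 204.0]
orientation: [0.061, 2.807, -0.014]
ft_force: [-0.7, -0.8, 0.2]
width: 87.7
grasp_force: 0.0
```

```bash
cat > st.py <<'E'
from h import *
np.set_printoptions(precision=3,suppress=True)
o=readout.get_obs(); M=Rn.from_rotvec(o['orientation']).as_matrix()
print(o['t'],o['ee_pos'],"grasp",o['ee_pos']+61*M[:,2],"tz",M[:,2],"ty",M[:,1]); print("q",o['qpos'],"F",o['ft_force'],"M",o['moment'],o['width'],o['grasp_force'])
E
python3 st.py; python3 - <<'E'
from h import *
o=readout.get_obs(); im=vision.get_image("wrist"); cv2.imwrite("pics/w1.png",im[:,:,::-1])
c=cam("wrist",o); print(proj(c,[[432.8,191.7,63.5],[428.4,191.9,61.1]]))
E
```

```text
3.2333 [377.043 191.155 204.013] grasp [397.009 190.115 146.382] tz [ 0.327 -0.017 -0.945] ty [ 0.044  0.999 -0.003]
q [ 0.541  0.245  2.268 -0.499  0.393 -0.546] F [-0.682 -0.767  0.224] M [ 0.076  0.094 -0.011] 87.73302544604957 0.0
[[323.84183122 255.24276806]
 [323.86597951 248.40596793]]
```

View pics/w1.png

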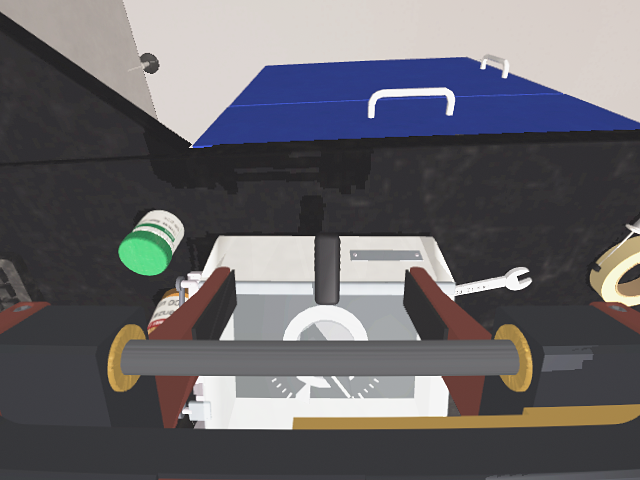

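The wrist view shows the grip at u 313..340, v 233..305 (outer end at the top), between the fingers. It agrees with the projected point (324,255) to within about 2 mm. I'll go down and grip.

Call:
{"method": "servo_tool", "body": {
  "plan": [
    [[-1,0.2,0.02,-0.53,0,0,0],[-1,0.2,0.02,-0.53,0,0,0],[-1,0.2,0.02,-0.53,0,0,0],[-1,0.2,0,-0.53,0,0,0],[-1,0,0,0,0,0,0]]
  ]
}}

```text
t: 3.7
ee_pos: [411.7, 193.6, 117.0]
orientation: [0.063, 2.812, -0.017]
ft_force: [0.4, -1.0, -1.1]
width: 88.0
grasp_force: 0.0
```

Call:
{"method": "servo_tool", "body": {
  "plan": [
    [[1,0,0,0,0,0,0],[1,0,0,0,0,0,0],[1,0,0,0,0,0,0],[1,0,0,0,0,0,0],[1,0,0,0,0,0,0]]
  ]
}}

```text
t: 4.12
ee_pos: [410.9, 194.3, 120.9]
orientation: [0.063, 2.806, -0.011]
ft_force: [0.5, -0.1, -0.5]
width: 57.8
grasp_force: 0.0
```

Call:
{"method": "servo_tool", "body": {
  "plan": [
    [[1,0,0,0,0,0,0],[1,0,0,0,0,0,0],[1,0,0,0,0,0,0],[1,0,0,0,0,0,0],[1,0,0,0,0,0,0]]
  ]
}}

```text
t: 4.53
ee_pos: [410.7, 194.1, 119.8]
orientation: [0.063, 2.808, -0.012]
ft_force: [0.2, -0.2, -1.0]
width: 24.5
grasp_force: 0.0
```

```bash
python3 st.py
```

```text
4.5333 [410.706 194.138 119.813] grasp [430.621 193.17   62.164] tz [ 0.326 -0.016 -0.945] ty [ 0.045  0.999 -0.001]
q [ 0.502  0.483  2.237 -0.911  0.218 -0.15 ] F [ 0.153 -0.194 -1.029] M [ 0.038  0.022 -0.068] 24.523317339492703 0.0
```

Call:
{"method": "servo_tool", "body": {
  "plan": [
    [[1,0,0,0,0,0,0],[1,0,0,0,0,0,0],[1,0,0,0,0,0,0],[1,0,0,0,0,0,0]]
  ]
}}

```text
t: 4.87
ee_pos: [410.8, 194.5, 119.8]
orientation: [0.062, 2.808, -0.011]
ft_force: [-2.3, 4.2, -0.5]
width: 17.9
grasp_force: 30.0
```

```bash
python3 st.py; python3 - <<'E'
from h import *
np.set_printoptions(precision=3,suppress=True)
o=readout.get_obs(); M=Rn.from_rotvec(o['orientation']).as_matrix()
X=np.array([np.cos(-.0412),np.sin(-.0412),0]);Y=np.array([-X[1],X[0],0]);Z=np.array([0,0,1.])
a=np.radians(28); S=np.cos(a)*X+np.sin(a)*Z; N=-np.sin(a)*X+np.cos(a)*Z
H=np.array([603.8,184.7,142])
g=o['ee_pos']+61*M[:,2]-H; r,h=-g@S,g@N; print("r,h",r,h,g@Y)
def tcp(t): 
    G=H+r*(-S*np.cos(t)+N*np.sin(t))+h*(N*np.cos(t)+S*np.sin(t))+(g@Y)*Y
    return G-61*(Rn.from_rotvec(Y*np.radians(10*t))).as_matrix()@M[:,2]
for i in range(19):
    print("%.1f"%((i+1)*.1),(tcp((i+1)*.1)-tcp(i*.1))/40,tcp((i+1)*.1))
E
```

```text
4.8667 [410.771 194.533 119.782] grasp [430.698 193.627  62.135] tz [ 0.327 -0.015 -0.945] ty [ 0.044  0.999 -0.   ]
q [ 0.502  0.484  2.236 -0.911  0.217 -0.15 ] F [-2.314  4.172 -0.455] M [0.786 0.37  0.184] 17.94129463234379 29.996313750743866
r,h 190.5293884948096 10.853845956247511 1.789722428433146
0.1 [-0.152  0.006  0.451] [404.678 194.784 137.823]
0.2 [-0.107  0.004  0.466] [400.392 194.961 156.469]
0.3 [-0.061  0.003  0.477] [397.966 195.061 175.534]
0.4 [-0.013  0.001  0.482] [397.434 195.083 194.832]
0.5 [ 0.034 -0.001  0.484] [398.81  195.026 214.173]
0.6 [ 0.082 -0.003  0.48 ] [402.092 194.891 233.366]
0.7 [ 0.129 -0.005  0.471] [407.256 194.678 252.222]
0.8 [ 0.175 -0.007  0.458] [414.262 194.389 270.554]
0.9 [ 0.22  -0.009  0.441] [423.048 194.027 288.181]
1.0 [ 0.262 -0.011  0.419] [433.538 193.595 304.93 ]
1.1 [ 0.302 -0.012  0.393] [445.636 193.096 320.634]
1.2 [ 0.34  -0.014  0.363] [459.232 192.535 335.138]
1.3 [ 0.374 -0.015  0.329] [474.201 191.918 348.299]
1.4 [ 0.405 -0.017  0.292] [490.403 191.25  359.986]
1.5 [ 0.432 -0.018  0.252] [507.687 190.538 370.084]
1.6 [ 0.455 -0.019  0.21 ] [525.889 189.787 378.493]
1.7 [ 0.474 -0.02   0.166] [544.839 189.006 385.128]
1.8 [ 0.488 -0.02   0.12 ] [564.357 188.202 389.925]
1.9 [ 0.498 -0.021  0.073] [584.259 187.381 392.835]
```

Call:
{"method": "servo_tool", "body": {
  "plan": [
    [[1,-0.15,0.01,0.45,0,0.2,0],[1,-0.11,0,0.47,0,0.2,0],[1,-0.06,0,0.48,0,0.2,0],[1,-0.01,0,0.48,0,0.2,0],[1,0.03,0,0.48,0,0.2,0]]
  ]
}}

```text
t: 5.28
ee_pos: [400.1, 195.3, 212.7]
orientation: [0.064, 2.892, -0.013]
ft_force: [8.0, 0.8, -4.3]
width: 17.6
grasp_force: 30.0
```

```bash
python3 st.py
```

```text
5.2833 [400.113 195.266 212.678] grasp [415.137 194.402 153.563] tz [ 0.246 -0.014 -0.969] ty [ 0.045  0.999 -0.003]
q [ 0.494  0.26   2.184 -0.273  0.5   -0.805] F [ 7.985  0.808 -4.312] M [ 0.309 -0.671 -0.021] 17.563772709177652 29.999359846115112
```

Forces are small, so I'll continue.

Call:
{"method": "servo_tool", "body": {
  "plan": [
    [[1,0.08,0,0.48,0,0.2,0],[1,0.13,0,0.47,0,0.2,0],[1,0.17,-0.01,0.46,0,0.2,0],[1,0.22,-0.01,0.44,0,0.2,0],[1,0.26,-0.01,0.42,0,0.2,0]]
  ]
}}

```text
t: 5.7
ee_pos: [434.5, 193.9, 303.5]
orientation: [0.065, 2.979, -0.016]
ft_force: [6.0, 6.7, -7.6]
width: 18.1
grasp_force: 30.0
```

Call:
{"method": "servo_tool", "body": {
  "plan": [
    [[1,0.3,-0.01,0.39,0,0.2,0],[1,0.34,-0.01,0.36,0,0.2,0],[1,0.37,-0.01,0.33,0,0.2,0],[1,0.4,-0.02,0.29,0,0.2,0],[1,0.43,-0.02,0.25,0,0.2,0]]
  ]
}}

```text
t: 6.12
ee_pos: [507.3, 190.8, 367.8]
orientation: [0.066, 3.07, -0.021]
ft_force: [-1.3, 5.1, -2.8]
width: 17.9
grasp_force: 30.0
```

```bash
python3 st.py
```

```text
6.1167 [507.329 190.849 367.752] grasp [511.629 189.942 306.911] tz [ 0.07  -0.015 -0.997] ty [ 0.044  0.999 -0.012]
q [ 0.354  0.207  1.779 -0.043  1.095 -1.155] F [-1.347  5.128 -2.8  ] M [1.618 0.463 0.216] 17.9323769456139 29.993880093097687
```

Call:
{"method": "servo_tool", "body": {
  "plan": [
    [[1,0.45,-0.02,0.21,0,0.2,0],[1,0.47,-0.02,0.17,0,0.2,0],[1,0.49,-0.02,0.12,0,0.2,0],[1,0.41,-0.02,0.06,0,0.16,0],[1,0,0,0,0,0,0]]
  ]
}}

```text
t: 6.53
ee_pos: [583.3, 187.5, 391.2]
orientation: [0.068, 3.131, -0.022]
ft_force: [-3.2, 2.4, 11.1]
width: 18.1
grasp_force: 30.1
```

Call:
{"method": "servo_tool", "body": {
  "plan": [
    [[1,0,0,0,0,0,0],[1,0,0,0,0,0,0],[1,0,0,0,0,0,0]]
  ]
}}

```text
t: 6.78
ee_pos: [581.3, 187.6, 391.0]
orientation: [0.068, 3.13, -0.022]
ft_force: [-1.2, 1.9, 6.6]
width: 18.0
grasp_force: 30.1
```

```bash
python3 st.py;  python3 - <<'E'
from h import *
im=vision.get_image("side")[:,:,::-1]; t=vision.get_image("top")[:,:,::-1]
a=cv2.resize(im[100:350,200:450],(400,400)); b=cv2.resize(t[150:310,230:430],(500,400),interpolation=cv2.INTER_CUBIC)[:,100:]
cv2.imwrite("pics/up.png",np.hstack([a,b]))
E
```

```text
6.7833 [581.286 187.578 391.   ] grasp [581.9   186.695 330.009] tz [ 0.01  -0.014 -1.   ] ty [ 0.043  0.999 -0.014]
q [ 0.299  0.315  1.579 -0.018  1.243 -1.223] F [-1.159  1.936  6.618] M [ 1.195 -0.295 -0.113] 17.958592977932614 30.066980123519897
```

View pics/up.png

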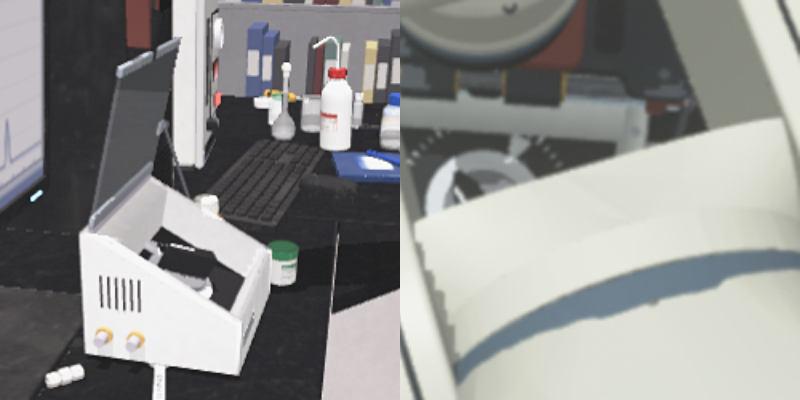

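The cover stands near 1.88 rad, with the stay hanging behind it at about (180,160) in the left panel. I'll let it down gently and watch the force.

Call:
{"method": "servo_tool", "body": {
  "plan": [
    [[1,-0.16,0,-0.02,0,0,0],[1,-0.16,0,-0.03,0,0,0],[1,-0.16,0,-0.03,0,0,0],[1,-0.15,0,-0.04,0,0,0],[1,0,0,0,0,0,0]]
  ]
}}

```text
t: 7.3
ee_pos: [555.0, 188.6, 385.2]
orientation: [0.066, 3.131, -0.02]
ft_force: [3.5, 8.2, 1.4]
width: 17.8
grasp_force: 30.0
```

```bash
python3 st.py
```

```text
7.3 [554.987 188.649 385.228] grasp [555.596 187.866 324.237] tz [ 0.01  -0.013 -1.   ] ty [ 0.042  0.999 -0.012]
q [ 0.313  0.28   1.64  -0.016  1.216 -1.21 ] F [3.515 8.245 1.435] M [ 2.174 -0.791  0.098] 17.80865073109349 30.005577206611633
```

Call:
{"method": "servo_tool", "body": {
  "plan": [
    [[1,-0.08,0,-0.02,0,0,0],[1,-0.08,0,-0.02,0,0,0],[1,0,0,0,0,0,0],[1,0,0,0,0,0,0]]
  ]
}}

```text
t: 7.63
ee_pos: [550.7, 188.9, 384.1]
orientation: [0.066, 3.126, -0.019]
ft_force: [8.7, 10.3, 0.5]
width: 17.5
grasp_force: 30.0
```

```bash
python3 st.py
```

```text
7.6333 [550.663 188.852 384.13 ] grasp [551.532 188.111 323.141] tz [ 0.014 -0.012 -1.   ] ty [ 0.042  0.999 -0.012]
q [ 0.316  0.273  1.652 -0.017  1.207 -1.206] F [ 8.679 10.295  0.485] M [ 2.257 -1.852  0.054] 17.539538983151395 30.005206167697906
```

The force rises towards +x at about 1.72 rad, so the stay is holding. I'll open the gripper and back off upwards.

Call:
{"method": "servo_tool", "body": {
  "plan": [
    [[-1,0.02,0.02,0,0,0,0],[-1,0,0,0,0,0,0],[-1,0,0,0,0,0,0],[-1,0,0,0,0,0,0],[-1,0,0,0,0,0,0]]
  ]
}}

```text
t: 8.05
ee_pos: [549.5, 187.5, 382.7]
orientation: [0.066, 3.134, -0.027]
ft_force: [-0.8, -0.3, -0.6]
width: 47.5
grasp_force: 0.0
```

Call:
{"method": "servo_tool", "body": {
  "plan": [
    [[-1,0,0,0,0,0,0],[-1,0,0,0.4,0,0,0],[-1,0,0,0.8,0,0,0],[-1,0,0,0.8,0,0,0],[-1,-0.6,0,0.8,0,0,0]]
  ]
}}

```text
t: 8.47
ee_pos: [527.7, 187.6, 495.7]
orientation: [0.068, 3.132, -0.027]
ft_force: [0.1, -0.4, 0.7]
width: 80.8
grasp_force: 0.0
```

Call:
{"method": "servo_tool", "body": {
  "plan": [
    [[-1,-1,0,0,0,-0.2,0],[-1,-1,0,0,0,-1,0],[-1,-1,0,0,0,-1,0],[-1,-1,0,-0.2,0,-1,0],[-1,0,0,-0.3,0,-1,0]]
  ]
}}

```text
t: 8.88
ee_pos: [361.4, 186.8, 475.9]
orientation: [0.062, 2.761, -0.008]
ft_force: [1.0, -0.7, -0.7]
width: 87.5
grasp_force: 0.0
```

```bash
python3 st.py;  python3 - <<'E'
from h import *
o=readout.get_obs(); w=vision.get_image("wrist")[:,:,::-1]; cv2.imwrite("pics/w2f.png",w)
np.save("w2.npy",np.r_[o['ee_pos'],o['orientation']])
s=vision.get_image("side")[:,:,::-1]; cv2.imwrite("pics/s2f.png",s)
t=vision.get_image("top")[:,:,::-1]; cv2.imwrite("pics/t2f.png",t)
a=cv2.resize(s[120:320,220:420],(300,300));b=cv2.resize(t[150:310,230:430],(375,300),interpolation=cv2.INTER_CUBIC)
x=np.zeros((300,400,3),np.uint8);x[:,:375]=b
cv2.imwrite("pics/m2.png",np.hstack([cv2.resize(w,(400,300)),a]))
cv2.imwrite("pics/t2z.png",x)
E
```

```text
8.8833 [361.44  186.815 475.858] grasp [384.062 185.956 419.215] tz [ 0.371 -0.014 -0.929] ty [0.045 0.999 0.003]
q [ 0.567 -0.223  1.994 -0.244  1.066 -0.873] F [ 1.027 -0.743 -0.708] M [ 0.054  0.01  -0.04 ] 87.49606046362399 0.0
```

View pics/m2.png

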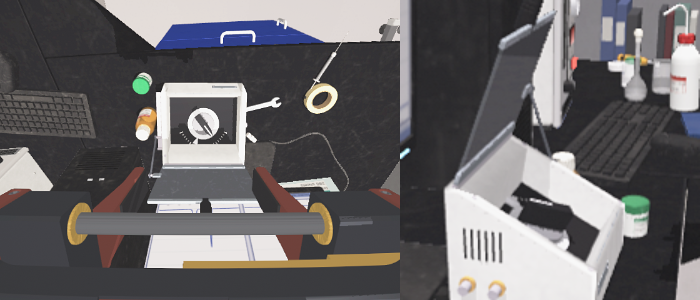

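The cover stays propped. The wrist view shows the knob unobstructed, at about (325,195) in the full-size picture. I'll zoom on it.

```bash
python3 - <<'E'
import cv2,numpy as np
w=cv2.imread("pics/w2f.png")[140:260,265:385]; t=cv2.imread("pics/t2f.png")[175:285,240:350]
cv2.imwrite("pics/k2.png",np.hstack([cv2.resize(w,(480,480),interpolation=cv2.INTER_CUBIC),cv2.resize(t,(320,320),interpolation=cv2.INTER_CUBIC).copy() if 0 else cv2.copyMakeBorder(cv2.resize(t,(320,320),interpolation=cv2.INTER_CUBIC),0,160,0,0,0)]))
E
```

```text
(no output)
```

View pics/k2.png

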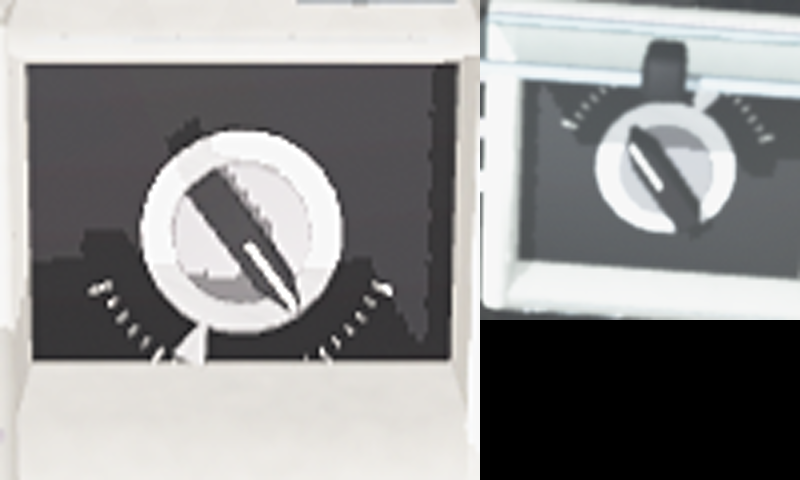

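The left panel shows the disc centred at (241.5,231.5), the tab's point at (203,325) with its base mid near (191,360), the knob's white line from (248,246) to (290,293), and the tip at (297,313).

```bash
python3 - <<'E'
from h import *
np.set_printoptions(precision=2,suppress=True)
v=np.load("w2.npy"); cw=cam("wrist",{'ee_pos':v[:3],'orientation':v[3:]}); ct=cam("top")
fw=lambda u,w:((u+.5)/4-.5+265,(w+.5)/4-.5+140); s=110/320
ft=lambda u,w:((u-480+.5)*s-.5+240,(w+.5)*s-.5+175); fz=lambda u,w:((u+.5)/4-.5+225,(w+.5)/4-.5+165)
X=np.array([np.cos(-.0412),np.sin(-.0412),0]);Y=np.array([-X[1],X[0],0]);Z=np.array([0,0,1.])
a=np.radians(28); S=np.cos(a)*X+np.sin(a)*Z; N=-np.sin(a)*X+np.cos(a)*Z
H=np.array([603.8,184.7,142]);K0=H-94*S-44*N
def pt(c,uv,h): p=onplane(c,uv,K0+h*N,N)-K0; return np.array([p@S,p@Y])
for nm,c,f,L in (("wrist",cw,fw,dict(disc=(241.5,231.5),tab=(203,325),base=(191,360),la=(248,246),lb=(290,293),tip=(297,313))),
 ("top",ct,ft,dict(disc=(666,168),tab=(698,107),base=(708,86),la=(660,188),lb=(632,148),tip=(634,126))),
 ("top0",ct,fz,dict(disc=(316,269),tab=(365,190),base=(375,159),la=(308,298),lb=(270,245),tip=(272,214)))):
    C=pt(c,L['disc'],5); ang=lambda p:np.arctan2(p[1],p[0])
    T=pt(c,L['tab'],8)-C;B=pt(c,L['base'],8)-C;A,Bb,P=(pt(c,L[k],39) for k in('la','lb','tip'))
    print(nm,"axis",C,"tab",T,np.hypot(*T),ang(T),ang(B),"line",ang(Bb-A),"tip",P-C,np.hypot(*(P-C)),ang(P-C))
t,d=tri(cw,fw(241.5,231.5),ct,ft(666,168)); print("disc tri",t,d,(t-H)@S,(t-H)@Y,(t-H)@N)
t,d=tri(cw,fw(203,325),ct,ft(698,107)); print("tab tri",t,d,(t-H)@S,(t-H)@Y,(t-H)@N)
# well face rim from wrist: corners
for uv in((22,60),(458,62),(31,362),(452,362)):
    p=onplane(cw,fw(*uv),H,N)-H; print("rim?",p@S,p@Y)
E
```

```text
wrist axis [  54.73 -132.41] tab [158.38 -71.41] 173.7355853156834 -0.42358453183365635 -0.409425810752759 line 0.6951089901933314 tip [124.65  89.46] 153.4307480281718 0.622491373322791
top axis [ 157.9 -585.1] tab [101.72 -22.38] 104.15071623884745 -0.21654593734034555 -0.21184899942525043 line 0.8141574324371155 tip [67.7  91.61] 113.91216515294397 0.9343508489075628
top0 axis [-63.16 -25.89] tab [148.28 -70.27] 164.08764352068005 -0.4425488669865221 -0.3844542217251049 line 0.6319946606770461 tip [107.24  77.23] 132.15652365228175 0.6241125615126842
disc tri [542.36 188.    60.23] 2.651300378447041 -92.70638333197078 0.7623184880308966 -43.313548241144915
tab tri [576.39 170.68  75.38] 3.2026634037008868 -54.95002371187726 -15.137625448826327 -46.23111454048909
rim? -156.94323829578292 -77.517300422136
rim? -155.5432509830681 79.43657597974685
rim? -47.07348210031877 -77.17640702008948
rim? -46.262760380672745 79.65046619087934
```

```bash
python3 - <<'E'
from h import *
np.set_printoptions(precision=2,suppress=True)
v=np.load("w2.npy"); cw=cam("wrist",{'ee_pos':v[:3],'orientation':v[3:]}); ct=cam("top")
fw=lambda u,w:((u+.5)/4-.5+265,(w+.5)/4-.5+140); s=110/320
ft=lambda u,w:((u-480+.5)*s-.5+240,(w+.5)*s-.5+175); fz=lambda u,w:((u+.5)/4-.5+225,(w+.5)/4-.5+165)
X=np.array([np.cos(-.0412),np.sin(-.0412),0]);Y=np.array([-X[1],X[0],0]);Z=np.array([0,0,1.])
a=np.radians(28); S=np.cos(a)*X+np.sin(a)*Z; N=-np.sin(a)*X+np.cos(a)*Z
H=np.array([603.8,184.7,142]);K0=H-94*S-44*N
def pt(c,uv,h): p=onplane(c,uv,K0+h*N,N)-K0; return np.array([p@S,p@Y])
for nm,c,f,L in (("wrist",cw,fw,dict(disc=(241.5,231.5),tab=(203,325),base=(191,360),la=(248,246),lb=(290,293),tip=(297,313))),
 ("top",ct,ft,dict(disc=(666,168),tab=(698,107),base=(708,86),la=(660,188),lb=(632,148),tip=(634,126))),
 ("top0",ct,fz,dict(disc=(316,269),tab=(365,190),base=(375,159),la=(308,298),lb=(270,245),tip=(272,214)))):
  for hd in (1,6):
    L2={k:f(*u) for k,u in L.items()}
    C=pt(c,L2['disc'],hd); ang=lambda p:np.arctan2(p[1],p[0])
    T=pt(c,L2['tab'],8)-C;B=pt(c,L2['base'],8)-C;A,Bb,P=(pt(c,L2[k],39) for k in('la','lb','tip'))
    print(nm,hd,"axis",C,"tab",T,np.hypot(*T),ang(T),ang(B),"line",ang(Bb-A),"tip",P-C,np.hypot(*(P-C)),ang(P-C))
E
```

```text
wrist 1 axis [1.26 2.08] tab [ 36.55 -15.51] 39.70555273778361 -0.40131646202122867 -0.38322998725070606 line 0.7275621322280732 tip [28.42 19.99] 34.741213439708694 0.612936755024864
wrist 6 axis [0.99 1.99] tab [ 36.82 -15.42] 39.91524572233521 -0.39660832819249636 -0.37986747743845 line 0.7275621322280732 tip [28.68 20.08] 35.01140378758601 0.6106975022072516
top 1 axis [ 1.44 -0.57] tab [ 41.09 -16.1 ] 44.13142505733363 -0.37350243181074977 -0.3698223625429135 line 0.6373730084351161 tip [38.19 18.61] 42.482540898070894 0.45333234136109224
top 6 axis [ 3.37 -0.62] tab [ 39.16 -16.05] 42.31893694906662 -0.3888805952615364 -0.38130259896272256 line 0.6373730084351161 tip [36.26 18.66] 40.782752374066206 0.4753187497071779
top0 1 axis [ 2.44 -0.54] tab [ 39.07 -18.3 ] 43.14521674390028 -0.43799848880324865 -0.3869846517027818 line 0.6486219733719799 tip [36.96 18.54] 41.35096896222465 0.46487515855720973
top0 6 axis [ 4.36 -0.59] tab [ 37.15 -18.24] 41.38549786432701 -0.45646050815709066 -0.3991702192810217 line 0.6486219733719799 tip [35.04 18.6 ] 39.667400024636734 0.48791655946764273
```

```bash
cat > kt.py <<'E'
from h import *
np.set_printoptions(precision=3,suppress=True)
X=np.array([np.cos(-.0412),np.sin(-.0412),0]);Y=np.array([-X[1],X[0],0]);Z=np.array([0,0,1.])
a=np.radians(28); S=np.cos(a)*X+np.sin(a)*Z; N=-np.sin(a)*X+np.cos(a)*Z
H=np.array([603.8,184.7,142]);K0=H-94*S-44*N
AX=K0+1.2*S+.7*Y
def R(phi): 
    y=Y*np.cos(phi)-S*np.sin(phi); z=-N; return np.c_[np.cross(y,z),y,z]
def report(phi,up):
    o=readout.get_obs(); M=Rn.from_rotvec(o['orientation']).as_matrix()
    r=Rn.from_matrix(R(phi)@M.T).as_rotvec(); d=AX+(up+61)*N-o['ee_pos']
    y=M[:,1]; print("pos units",d/40,"turn units",np.degrees(r)/5,"toolphi",np.arctan2(-y@S,y@Y),"tilt err",M[:,2]+N)
E
python3 - <<'E'
from kt import *
report(0,140); report(.63,140); print(N,S,AX+93*N)
E
```

```text
pos units [ 2.094  0.102 -5.95 ] turn units [-0.047 -1.322  0.026] toolphi -0.0015683334263806889 tilt err [-0.105  0.003 -0.048]
pos units [ 2.094  0.102 -5.95 ] turn units [-3.061 -1.147  6.588] toolphi -0.0015683334263806889 tilt err [-0.105  0.003 -0.048]
[-0.469  0.019  0.883] [ 0.882 -0.036  0.469] [498.976 189.722 141.697]
```

Call:
{"method": "servo_tool", "body": {
  "plan": [
    [[-0.1,0.21,0.01,-0.6,0,-0.66,0],[-0.1,0.21,0.01,-0.6,0,-0.66,0],[-0.1,0.21,0.01,-0.6,-0.42,0.02,0.79],[-0.1,0.21,0.01,-0.6,-0.42,0.02,0.79],[-0.1,0.21,0.01,-0.6,-0.42,0.02,0.79]]
  ]
}}

```text
t: 9.45
ee_pos: [410.3, 190.0, 354.6]
orientation: [-0.252, 2.645, -0.088]
ft_force: [1.1, -0.0, 0.6]
width: 57.8
grasp_force: 0.0
```

Call:
{"method": "servo_tool", "body": {
  "plan": [
    [[-0.1,0.21,0.01,-0.6,-0.42,0.02,0.79],[-0.1,0.21,0.01,-0.6,-0.42,0.02,0.79],[-0.1,0.21,0.01,-0.6,-0.42,0.02,0.79],[-0.1,0.21,0.01,-0.6,-0.42,0.02,0.79],[-0.1,0.21,0.01,-0.55,-0.42,0.02,0.79]]
  ]
}}

```text
t: 9.87
ee_pos: [452.8, 191.5, 235.4]
orientation: [-0.764, 2.563, -0.216]
ft_force: [0.2, -0.8, -0.0]
width: 48.4
grasp_force: 0.0
```

Call:
{"method": "servo_tool", "body": {
  "plan": [
    [[-0.1,0,0,0,0,0,0]]
  ]
}}

```text
t: 9.95
ee_pos: [451.9, 190.9, 233.1]
orientation: [-0.765, 2.568, -0.218]
ft_force: [0.5, 0.7, 0.2]
width: 48.5
grasp_force: 0.0
```

```bash
python3 st.py; python3 -c "
from kt import *
report(.63,32)"
```

```text
9.95 [451.928 190.88  233.103] grasp [480.096 189.49  179.013] tz [ 0.462 -0.023 -0.887] ty [-0.48   0.834 -0.272]
q [ 0.486  0.257  2.182 -0.719  0.366 -1.029] F [0.461 0.706 0.18 ] M [ 0.094  0.156 -0.018] 48.474981056066056 0.0
pos units [ 1.176 -0.029 -2.285] turn units [-0.015 -0.092  0.113] toolphi 0.620876777019055 tilt err [-0.007 -0.003 -0.004]
```

Call:
{"method": "servo_tool", "body": {
  "plan": [
    [[-0.1,0.3,-0.01,-0.57,0,-0.05,0.05],[-0.1,0.29,-0.01,-0.57,0,-0.05,0.05],[-0.1,0.29,0,-0.57,0,0,0],[-0.1,0.29,0,-0.57,0,0,0],[-0.1,0,0,0,0,0,0]]
  ]
}}

```text
t: 10.37
ee_pos: [498.8, 190.1, 142.9]
orientation: [-0.751, 2.559, -0.213]
ft_force: [-0.1, 0.5, -0.1]
width: 48.2
grasp_force: 0.0
```

Call:
{"method": "servo_tool", "body": {
  "plan": [
    [[1,0,0,0,0,0,0],[1,0,0,0,0,0,0],[1,0,0,0,0,0,0],[1,0,0,0,0,0,0],[1,0,0,0,0,0,0]]
  ]
}}

```text
t: 10.78
ee_pos: [497.0, 191.3, 147.3]
orientation: [-0.771, 2.547, -0.213]
ft_force: [0.3, 0.1, -0.6]
width: 18.1
grasp_force: 0.0
```

Call:
{"method": "servo_tool", "body": {
  "plan": [
    [[1,0,0,0,0,0,0],[1,0,0,0,0,0,0],[1,0,0,0,0,0,0]]
  ]
}}

```text
t: 11.03
ee_pos: [497.2, 190.8, 147.4]
orientation: [-0.77, 2.547, -0.215]
ft_force: [-0.9, -2.8, 8.1]
width: 14.7
grasp_force: 30.0
```

```bash
python3 st.py; python3 -c "
from kt import *
report(.63,32);report(-.39,32)"
```

```text
11.0333 [497.234 190.842 147.352] grasp [526.368 189.985  93.766] tz [ 0.478 -0.014 -0.878] ty [-0.484  0.83  -0.276]
q [ 0.437  0.487  2.143 -1.31   0.224 -0.468] F [-0.898 -2.806  8.142] M [-0.403 -0.273 -0.183] 14.692144934733461 29.99574674293399
pos units [ 0.044 -0.028 -0.141] turn units [-0.068  0.111 -0.002] toolphi 0.6271748633107519 tilt err [0.009 0.005 0.004]
pos units [ 0.044 -0.028 -0.141] turn units [  5.47   -0.094 -10.293] toolphi 0.6271748633107519 tilt err [0.009 0.005 0.004]
```

Call:
{"method": "servo_tool", "body": {
  "plan": [
    [[1,0,0,0,0.46,-0.01,-0.85],[1,0,0,0,0.46,-0.01,-0.85],[1,0,0,0,0.46,-0.01,-0.85],[1,0,0,0,0.46,-0.01,-0.85]]
  ]
}}

```text
t: 11.37
ee_pos: [497.4, 190.5, 147.5]
orientation: [-0.324, 2.628, -0.103]
ft_force: [-0.5, -4.5, 8.5]
width: 14.6
grasp_force: 30.0
```

```bash
python3 st.py; python3 -c "
from kt import *
report(-.39,36.5)"
```

```text
11.3667 [497.409 190.484 147.459] grasp [526.512 189.585  93.856] tz [ 0.477 -0.015 -0.879] ty [-0.21   0.969 -0.13 ]
q [ 0.436  0.487  2.143 -1.304  0.225 -0.132] F [-0.463 -4.494  8.531] M [-0.824 -0.638 -0.296] 14.602698974659125 30.004993211477995
pos units [-0.014 -0.017 -0.045] turn units [ 3.618 -0.032 -6.843] toolphi 0.28539009708505464 tilt err [0.008 0.005 0.004]
```

Call:
{"method": "servo_tool", "body": {
  "plan": [
    [[1,0,0,0,0.46,-0.01,-0.85],[1,0,0,0,0.46,-0.01,-0.85],[1,0,0,0,0.46,-0.01,-0.85],[1,0,0,0,0.46,-0.01,-0.85],[1,0,0,0,0.46,-0.01,-0.85]]
  ]
}}

```text
t: 11.78
ee_pos: [497.5, 190.0, 147.5]
orientation: [0.233, 2.635, 0.038]
ft_force: [-1.0, -7.3, 9.4]
width: 15.0
grasp_force: 30.0
```

Call:
{"method": "servo_tool", "body": {
  "plan": [
    [[1,0,0,0,0.46,-0.01,-0.85],[1,0,0,0,0.46,-0.01,-0.85],[1,0,0,0,0.41,-0.01,-0.77],[1,0,0,0,0,0,0],[1,0,0,0,0,0,0]]
  ]
}}

```text
t: 12.2
ee_pos: [497.4, 189.7, 147.5]
orientation: [0.55, 2.592, 0.118]
ft_force: [-0.8, -7.1, 9.2]
width: 15.2
grasp_force: 30.0
```

```bash
python3 st.py; python3 -c "
from kt import *
report(-.39,36.5)"
```

```text
12.2 [497.403 189.725 147.469] grasp [526.447 188.763  93.836] tz [ 0.476 -0.016 -0.879] ty [0.361 0.915 0.179]
q [ 0.435  0.487  2.143 -1.298  0.225  0.524] F [-0.79  -7.137  9.196] M [-1.397 -0.745 -0.846] 15.158044522423161 30.032749269157648
pos units [-0.013  0.002 -0.045] turn units [ 0.029  0.089 -0.14 ] toolphi -0.3781678174695666 tilt err [0.007 0.004 0.004]
```

Call:
{"method": "servo_tool", "body": {
  "plan": [
    [[-0.1,0,0,0,0,0,0],[-0.1,0,0,0,0,0,0],[-0.1,0,0,0,0,0,0],[-0.1,0,0,0,0,0,0],[-0.1,0,0,0,0,0,0]]
  ]
}}

```text
t: 12.62
ee_pos: [496.6, 191.2, 145.9]
orientation: [0.548, 2.597, 0.122]
ft_force: [-0.4, -0.6, -0.2]
width: 44.5
grasp_force: 0.0
```

Call:
{"method": "servo_tool", "body": {
  "plan": [
    [[-0.1,-0.2,0.01,0.38,0,0,0],[-0.1,-0.47,0.02,0.88,0,0,0],[-0.1,-0.47,0.02,0.88,0,0,0],[-0.1,-0.47,0.02,0.88,0,0,0],[-0.1,-0.3,0.02,0.95,0,0,0]]
  ]
}}

```text
t: 13.03
ee_pos: [423.8, 193.8, 295.2]
orientation: [0.549, 2.598, 0.118]
ft_force: [0.8, -0.5, 0.5]
width: 48.3
grasp_force: 0.0
```

Call:
{"method": "servo_tool", "body": {
  "plan": [
    [[-0.1,-0.2,0,0.9,-0.42,0.02,0.79],[-0.1,-0.2,0,0.9,-0.42,0.02,0.79],[-0.1,0,0,0.3,-0.42,0.02,0.79],[-0.1,0,0,0,-0.42,0.02,0.79],[-0.1,0,0,0,0,0,0]]
  ]
}}

```text
t: 13.45
ee_pos: [410.3, 194.4, 380.7]
orientation: [0.135, 2.643, 0.019]
ft_force: [0.2, 0.2, -0.5]
width: 47.8
grasp_force: 0.0
```

```bash
python3 st.py;  python3 - <<'E'
from h import *
from kt import K0,N
o=readout.get_obs(); w=vision.get_image("wrist")[:,:,::-1]; cv2.imwrite("pics/w3f.png",w)
np.save("w3.npy",np.r_[o['ee_pos'],o['orientation']])
p=proj(cam("wrist",o),[K0])[0]; print(p)
s=vision.get_image("side")[:,:,::-1]
u,v=(int(x)//2*2 for x in p); u0,v0=max(0,min(u-60,520)),max(0,min(v-60,360)); print(u0,v0)
a=cv2.resize(w[v0:v0+120,u0:u0+120],(480,480),interpolation=cv2.INTER_CUBIC)
b=cv2.copyMakeBorder(cv2.resize(s[120:320,220:420],(300,300)),0,180,0,0,0)
cv2.imwrite("pics/k3.png",np.hstack([a,b]))
E
```

```text
13.45 [410.329 194.436 380.709] grasp [439.306 193.798 327.035] tz [ 0.475 -0.01  -0.88 ] ty [0.092 0.995 0.038]
q [ 0.546 -0.063  2.111 -0.404  0.707 -0.665] F [ 0.224  0.162 -0.475] M [ 0.063  0.093 -0.025] 47.81855835665203 0.0
[313.298 171.5  ]
252 110
```

View pics/k3.png

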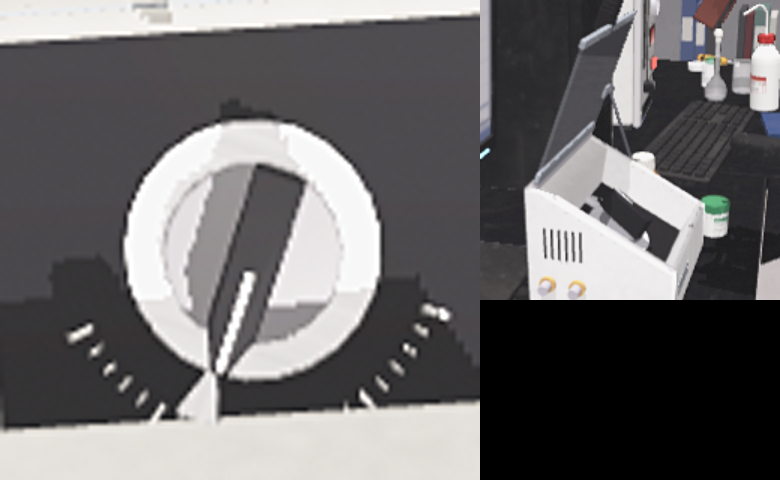

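The left panel shows the knob's tip at (214,376), meeting the tab's point at about (209,372). The white line runs (249,273)–(221,371), the disc centre is (253,250), and the tab's base spans (178,412)–(217,421). The cover is still propped.

```bash
python3 - <<'E'
from kt import *
v=np.load("w3.npy"); c=cam("wrist",{'ee_pos':v[:3],'orientation':v[3:]})
f=lambda u,w:((u+.5)/4-.5+252,(w+.5)/4-.5+110)
def pt(uv,h): p=onplane(c,f(*uv),K0+h*N,N)-K0; return np.array([p@S,p@Y])
g=lambda p:(np.hypot(*p).round(1),np.arctan2(p[1],p[0]).round(3))
C=pt((253,250),4); print(C)
for n,uv,h in(("tab pt",(209,371),8),("tab base",(196,417),8),("tabL",(178,412),8),("tabR",(217,421),8),("tip",(214,376),39),):print(n,g(pt(uv,h)-C))
print("line",g(pt((221,371),39)-pt((249,273),39)))
print("bar edges",g(pt((262,330),39)-pt((306,182),39)),g(pt((210,318),39)-pt((257,166),39)))
E
```

```text
[0.523 1.946]
tab pt (np.float64(39.7), np.float64(-0.422))
tab base (np.float64(55.0), np.float64(-0.401))
tabL (np.float64(55.6), np.float64(-0.507))
tabR (np.float64(54.4), np.float64(-0.278))
tip (np.float64(34.8), np.float64(-0.396))
line (np.float64(29.4), np.float64(-0.348))
bar edges (np.float64(43.5), np.float64(-0.353)) (np.float64(44.7), np.float64(-0.374))
```

```bash
python3 -c "
from workcell import close_job
print(close_job())"
```

```text
the job is handed in; nothing more can be done
None
```

The job is handed in: the cover is propped on its stay, the knob points at the tab to within about 2° by my measurement, the tab was left where it was, nothing around the console looked moved, and it took about 14 s of the 72 s.

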